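# Dial the code on a workshop lockbox

### The arm

A 6-joint arm with a two-finger parallel gripper is mounted at the origin on the work surface. World frame = base frame: x ahead of the robot, y to its left, z up, the work surface at z = 0. Lengths are in m, angles in rad, forces in N, time in s.
With the tool pointing down it reaches from about 0.35 to 0.975 m from the base axis. Payload 4.9 kg.
Tool frame: the origin (TCP) lies at the very end of the fingers, on their centre line; the grasp point (between the pads) lies 19 mm behind it (manip.tcp_to_grasp is the distance from the TCP to the grasp point, in m); z points along the fingers, y is the direction in which the jaws open and shut (so a half turn about z gives the same grasp; the last joint's range is limited). The gripper opens to 85 mm and grips with 20 to 120 N. Pads are 22 mm wide; open, the fingers measure 114 mm over their backs; the gripper's body (76 mm by 85 mm) begins 54 mm behind the grasp point. The pads swing forward as they close: fully open they stand 13 mm farther back than shut.
Start: joints at [1.121, 0.053, 1.613, -0, 1.476, -0.119], TCP at [0.203, 0.591, 0.231] pointing down, gripper open.
Joint ranges: [-3.01, 3.01], [-1.01, 2.22], [0.06, 2.58], [-1.02, 4.17], [0.09, 2.62], [-3.14, 3.14]. Speed limits (rad/s): [2.57, 2.57, 3.14, 3.14, 3.14, 3.14].

### API

Orientations are given as a unit quaternion [w, x, y, z].
In Python, from plant import sensors, cams, job, finder, manip gives the robot as it stands.
- The arm moves only by the shell command python3 -m pendant 'ROWS'. ROWS is JSON, a list of rows, each an object of numbers: "wx", "wy", "wz": the turn, a rotation vector about the tool's x, y, z in degrees; "dx", "dy", "dz": the shift along the tool's x, y, z in m; "hand": the gripper's target within -1 to 1 (fully open at 1, half-way at 0, shut at -1). A call has 1 to 20 rows; each row is the pose to reach, as a shift and turn from the pose commanded when the call began, along the tool's axes at that moment; what a row does not reach only later rows make up. A row lasts 1/12 s, in which the tool goes at most 41.7 mm and 7.16 degrees, less where a joint would pass 70% of its speed; a pose out of reach is approached as far as the arm can. A call with a gripper value outside its range is refused whole. The fingers move at their own pace and stop on an object; the grip force is fixed at half the most. Time passes only in rows, so rows that repeat a pose let the fingers close. It gives the time, the measured TCP pose, the force and the opening at its end, in the units of the state.
- sensors.state(): the state, without advancing time (a new reading comes with each control period).
- cams.grab_frame(name): name is "scene" or "top"; returns (picture, depth): 480x640x3 uint8, red, green, blue; 480x640 float32, m along the optical axis (not along the pixel's ray), 0 where there is no reading.
- cams.calibration(name): a dict with "fov_y" (degrees; the focal length in pixels is half the picture's height over the tangent of half this angle, whatever the lens; pixels are square), "cx", "cy" (the principal point, pixels), "pose" (4x4, takes a point from camera to world coordinates). Camera axes: x right, y down, z forward; pixel columns grow to the right and rows downward; lengths in m; the calibration is good to about 2 mm. A picture is of the moment at which its call begins. calibration takes no time and is no camera call.
- job.job_done(): hands the job in, once; it reports no verdict.
Trained networks look in the newest picture that a camera, given by its name, has taken for a name from the list of things; names that differ only in an ending like _2 or _b are one class to them, and where a whole thing is asked for, a point or a joint stands for the part that bears it (a point fixed in the world has none). Each returns a list of dicts, best first, with "score" (0 to 1); they miss things now and then, are a little off and sometimes report something else, mostly with a low value. They report only what shows in the picture. A call takes as long as a camera call.
- finder.look_for(camera, thing): "position" ([x, y, z] in m, in world coordinates, good to about 4 mm: the middle of the surface that is visible of it).
The state is a dict: "time": time; "joint_pos": joint angles; "joint_vel": joint speeds; "joint_efforts": joint torques, N m; "tool_pos": TCP position; "tool_rot": TCP orientation; "contact_force": force on the tool from outside, world axes, zero at the start; "ft_torque": the same for the moment, N m; "gripper_width": opening from 0.0 (shut) to 1.0 (fully open).
Only numpy, scipy, OpenCV 4.12 (cv2) and the standard library are available. Lean on these libraries where they do the work, as an engineer would, in place of code of your own. Each camera call takes 0.05 s, during which the arm holds its last target. There are 200 camera calls.

### The job

Roll the three yellow thumbwheels of the black lockbox to the code 5-3-6, read from left to right as seen from the robot: each number facing straight up, centred on the red marks beside its wheel. A wheel that already shows its number so needs no rolling. Leave the other things on the bench where they are.

Things in the scene. Friction and masses are not known exactly. Their poses are not given: they have to be found in the camera images.
- lockbox: black box bolted to the bench, 200 x 290 x 88 mm (x, y, z), grey top plate; origin under its centre on the bench, x away from the robot, y to the robot's left at yaw 0. Three yellow thumbwheels stand side by side, half sunk in its flat top, 70 mm apart along y. Flat red marks on the top beside each wheel lie in the plane straight above the axles
- axle_left (a point): axle centre of the left wheel, at lockbox x 0, y 70, z 78 mm; axle along lockbox y. Yellow drum, radius 38, width 30 mm; 8 white number plates round it (face 39 mm from axle), black numerals read from the robot; 8 straight ribs across its width, 6 mm thick, out to 52 mm from the axle, each halfway (0.393 rad) between two numbers. A shut fingertip set behind a rib pushes it round
- axle_middle (a point): axle centre of the middle wheel, at lockbox x 0, y 0, z 78 mm; axle along lockbox y. Yellow drum, radius 38, width 30 mm; 8 white number plates round it (face 39 mm from axle), black numerals read from the robot; 8 straight ribs across its width, 6 mm thick, out to 52 mm from the axle, each halfway (0.393 rad) between two numbers. A shut fingertip set behind a rib pushes it round
- axle_right (a point): axle centre of the right wheel, at lockbox x 0, y -70, z 78 mm; axle along lockbox y. Yellow drum, radius 38, width 30 mm; 8 white number plates round it (face 39 mm from axle), black numerals read from the robot; 8 straight ribs across its width, 6 mm thick, out to 52 mm from the axle, each halfway (0.393 rad) between two numbers. A shut fingertip set behind a rib pushes it round
- wheel_left (a joint): turn of the left wheel, rad: (n - 1) x 0.785 when number n (1 to 8) faces straight up. Grows as the wheel's top rolls to lockbox +x (away from the robot), bringing up higher numbers. Stops at -0.3 and 5.8: never passes from 8 to 1. No clicks; light friction (0.08 N m) holds it where it is left; may start between numbers. Code: 5 (3.142)
- wheel_middle (a joint): turn of the middle wheel, rad: (n - 1) x 0.785 when number n (1 to 8) faces straight up. Grows as the wheel's top rolls to lockbox +x (away from the robot), bringing up higher numbers. Stops at -0.3 and 5.8: never passes from 8 to 1. No clicks; light friction (0.08 N m) holds it where it is left; may start between numbers. Code: 3 (1.571)
- wheel_right (a joint): turn of the right wheel, rad: (n - 1) x 0.785 when number n (1 to 8) faces straight up. Grows as the wheel's top rolls to lockbox +x (away from the robot), bringing up higher numbers. Stops at -0.3 and 5.8: never passes from 8 to 1. No clicks; light friction (0.08 N m) holds it where it is left; may start between numbers. Code: 6 (3.927)
- wrench: bystander: steel wrench, 180 mm long along its x, 8 mm thick, lying flat on the bench; origin under its centre
- holder: bystander: steel tool holder standing on the bench, 62 mm across, 85 mm tall; origin under its centre
- tape: bystander: yellow tape measure standing on the bench, 66 x 36 x 62 mm; origin under its centre
- jig: bystander: brown L-shaped wooden jig piece lying on the bench, about 138 x 70 x 22 mm; origin on its underside

How it is judged:
By the outcome, as a careful person would: the job done as asked, in the order asked, and still so for the second after the job is handed in, with the robot touching nothing.
It also fails if it takes over 58 s, if anything falls off the work surface, if the arm or the gripper's body presses on something with over 40 N, if the wrist force passes 120 N, or if a joint passes its speed limit or range.

## Working session

There is one attempt and no reset: what is moved stays moved. The work goes in short steps, Python scripts to look and compute and a shell command to move; the robot and the scene stay as the last step left them, time stands still between calls to the robot, and variables do not carry over. Pictures are saved under pics/ and viewed, about 8 in all and at most 12, crops included, and the job is handed in when it is done.

```bash
mkdir -p pics; ls; cat > h.py <<'E'
import numpy as np, cv2
from plant import sensors, cams, job, finder, manip
def cal(n):
    c=cams.calibration(n); f=240/np.tan(np.radians(c["fov_y"])/2); return f,c["cx"],c["cy"],np.array(c["pose"])
def cloud(n,d):
    f,cx,cy,P=cal(n); v,u=np.mgrid[:480,:640]
    p=np.stack([(u-cx)/f*d,(v-cy)/f*d,d],-1); return p@P[:3,:3].T+P[:3,3]
def proj(n,X):
    f,cx,cy,P=cal(n); c=(np.atleast_2d(X)-P[:3,3])@P[:3,:3]; return np.c_[c[:,0]/c[:,2]*f+cx,c[:,1]/c[:,2]*f+cy]
E
python3 - <<'E'
from h import *
s=sensors.state();print(s)
for n in("scene","top"):
    r,d=cams.grab_frame(n);cv2.imwrite(f"pics/{n}0.png",r[...,::-1]);np.savez(f"{n}0.npz",r=r,d=d);print(n,cams.calibration(n))
    for t in("lockbox","axle_left","wrench","holder","tape","jig"):
        if n=="top":print(t,[(np.round(q["position"],3),round(q["score"],2)) for q in finder.look_for(n,t)[:3]])
E
```

```text
pics
{'time': 0.0, 'joint_pos': array([ 1.12095403e+00,  5.33682836e-02,  1.61429212e+00,  2.90922765e-05,
        1.47601280e+00, -1.18994218e-01]), 'joint_vel': array([-0.00072297, -0.00086712,  0.00143139,  0.00095336, -0.00055806,
       -0.00174458]), 'joint_efforts': array([ 2.21002258e-03, -3.93668354e+01, -3.70181465e+01, -3.21413415e-05,
        6.87009029e-03,  2.86960915e-05]), 'tool_pos': array([0.20274308, 0.59054169, 0.23005707]), 'tool_rot': array([-3.05796963e-04,  1.64671881e-01,  9.86347854e-01, -9.94415704e-04]), 'contact_force': array([ 0.35762278, -1.49619068,  0.71262145]), 'ft_torque': array([ 0.01726613, -0.01045961,  0.00276619]), 'gripper_width': 1.001087850658557}
scene {'fov_y': 43.74991362791928, 'cx': 322.86672689370306, 'cy': 243.13653613271507, 'pose': array([[-0.41501575,  0.56422418, -0.71373175,  1.38316273],
       [ 0.90955208,  0.27612966, -0.31059205,  0.42596722],
       [ 0.02183896, -0.77807679, -0.62778943,  0.81952778],
       [ 0.        ,  0.        ,  0.        ,  1.        ]])}
top {'fov_y': 53.86222968916452, 'cx': 322.47186824710195, 'cy': 242.37970933919112, 'pose': array([[ 0.01881798, -0.99658655,  0.08038113,  0.49502321],
       [-0.99975308, -0.01780551,  0.01329419,  0.07595597],
       [-0.01181758, -0.08061145, -0.99667554,  1.20864114],
       [ 0.        ,  0.        ,  0.        ,  1.        ]])}
lockbox [(array([ 0.514, -0.071,  0.091]), 0.93), (array([ 0.518, -0.076,  0.116]), 0.18)]
axle_left [(array([ 0.517, -0.071,  0.088]), 0.58)]
wrench [(array([0.582, 0.133, 0.008]), 0.81)]
holder [(array([ 0.487, -0.291,  0.064]), 0.58)]
tape [(array([ 0.356, -0.306,  0.062]), 0.98), (array([ 0.535, -0.008,  0.112]), 0.62)]
jig [(array([0.658, 0.222, 0.023]), 0.89)]
```

```bash
python3 - <<'E'
from h import *
z=np.load("top0.npz");p=cloud("top",z["d"])
# lens distortion check omitted; top plate at z 88 mm
m=(abs(p[...,2]-.088)<.006)&(abs(p[...,0]-.515)<.2)&(abs(p[...,1]+.07)<.2)
m=cv2.morphologyEx(m.astype(np.uint8),cv2.MORPH_OPEN,np.ones((3,3)))
n,l,st,_=cv2.connectedComponentsWithStats(m);print(st)
pts=p[l>0][:,:2].astype(np.float32)
k=l==1+np.argmax(st[1:,4]);q=p[k][:,:2].astype(np.float32);print(cv2.minAreaRect(q),np.median(p[k][:,2]))
w=(p[...,2]>.1)&(abs(p[...,0]-.515)<.1)&(abs(p[...,1]+.07)<.16)
n,l,st,_=cv2.connectedComponentsWithStats(w.astype(np.uint8))
for i in range(1,n):
    if st[i,4]>30:
        a=p[l==i];print(st[i],cv2.minAreaRect(a[:,:2].astype(np.float32)),a[:,2].max())
r=z["r"][...,::-1]
uv=proj("top",[[.515,-.07,.1]])[0].astype(int);print(uv)
a=r[uv[1]-75:uv[1]+75,uv[0]-100:uv[0]+100]
cv2.imwrite("pics/a.png",cv2.resize(a,None,fx=4,fy=4,interpolation=cv2.INTER_CUBIC))
E
```

```text
[[     0      0    640    480 298420]
 [   323    216    141    116   8780]]
((0.5157905220985413, -0.07800742983818054), (0.29011183977127075, 0.19983060657978058), 73.13784790039062) 0.08853049444725891
[355 247  22  35 446] ((0.5173498392105103, 0.00767197459936142), (0.061058346182107925, 0.13006386160850525), 43.25367736816406) 1.208641137320117
[384 255  23  35 453] ((0.5248894691467285, -0.014158263802528381), (0.1727653443813324, 0.07875541597604752), 83.83061218261719) 1.208641137320117
[413 266  22  36 472] ((0.4934145212173462, -0.1439099907875061), (0.030950656160712242, 0.07757244259119034), 73.15917205810547) 0.1348679571281597
[390 273]
```

View pics/a.png

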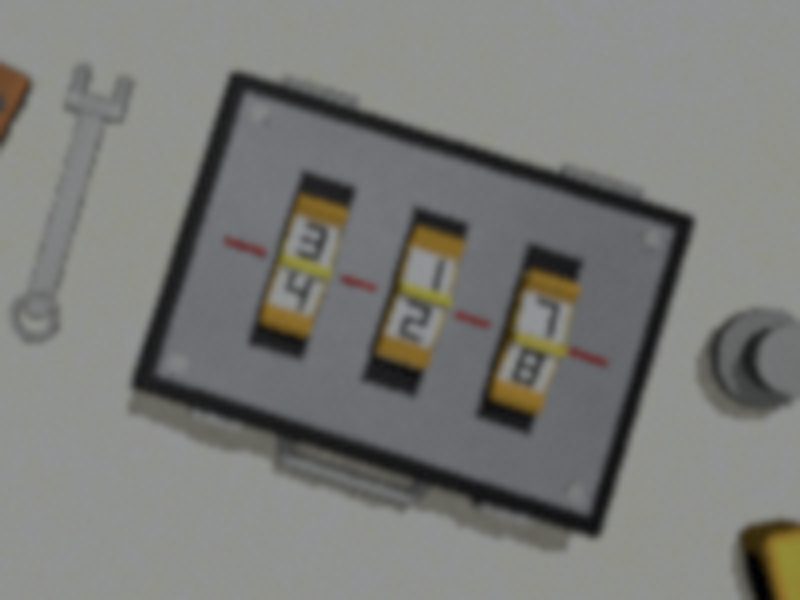

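View pics/scene0.png

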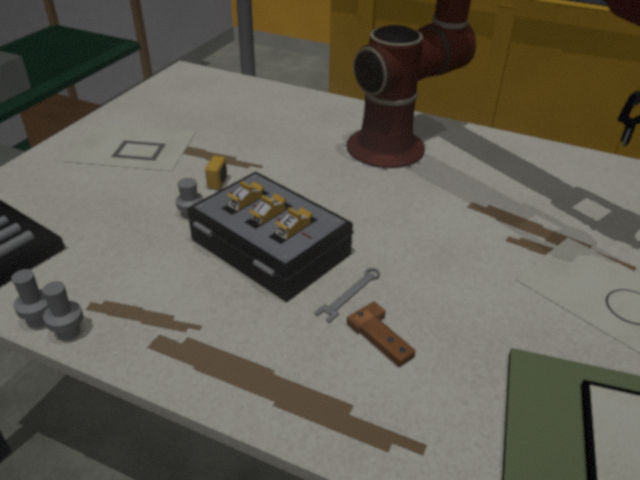

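```bash
cat >> h.py <<'E'
O=np.array([.5158,-.0780]);YAW=np.radians(-16.87)
bx=np.array([np.cos(YAW),np.sin(YAW)]);by=np.array([-bx[1],bx[0]])
def W(x,y,z): return np.r_[O+bx*x+by*y,z]
def wheels(n,d):
    p=cloud(n,d);ok=d>0
    X=(p[...,:2]-O)@bx;Y=(p[...,:2]-O)@by;Z=p[...,2]-.078
    out=[]
    for nm,y0 in(("L",.07),("M",0),("R",-.07)):
        m=ok&(abs(Y-y0)<.011)&(abs(X)<.06)&(Z>.014);x,zz=X[m],Z[m]
        r=np.hypot(x,zz);t=np.arctan2(x,zz)
        # rib phase: points well above the drum, period 45 deg
        k=(r>.0455)&(r<.056);ph=np.angle(np.exp(8j*t[k]).mean())/8
        h=[round(float(v),2) for v in np.sort(t[k])[[0,len(t[k])//2,-1]]] if k.any() else None
        out.append((nm,int(k.sum()),"rib phase",round(float(ph),3),h))
    return out
E
python3 - <<'E'
from h import *
for n in("top","scene"):
    z=np.load(n+"0.npz");print(n,*wheels(n,z["d"]),sep="\n")
z=np.load("top0.npz");r=z["r"][...,::-1].copy()
# rectified view: plane of rib tops z=.117, box frame, 3 px/mm
X,Y=np.meshgrid(np.linspace(.11,-.11,1)[:1],[0])
out=[]
g=np.stack(np.meshgrid(np.linspace(.12,-.12,720),np.linspace(.07,-.07,420)),-1)
w=O+g[...,1:]*bx+g[...,:1]*by
uv=proj("top",np.c_[w.reshape(-1,2),np.full(w.size//2,.117)]).reshape(420,720,2).astype(np.float32)
im=cv2.remap(r,uv[...,0],uv[...,1],cv2.INTER_CUBIC);cv2.imwrite("pics/b.png",im)
P=W(-.085,.07,.2);print("above left near",P)
s=sensors.state();from scipy.spatial.transform import Rotation as Ro
q=s["tool_rot"];R=Ro.from_quat(np.r_[q[1:],q[0]]).as_matrix();print(R.round(3),"d tool",R.T@(P-s["tool_pos"]),"yaw tool x",np.degrees(np.arctan2(R[1,0],R[0,0])))
E
```

```text
top
('L', 104, 'rib phase', -0.053, [-1.29, -0.04, 1.31])
('M', 107, 'rib phase', 0.07, [-1.31, 0.05, 1.29])
('R', 109, 'rib phase', -0.074, [-1.27, -0.08, 1.3])
scene
('L', 106, 'rib phase', -0.029, [-1.27, -0.03, 1.3])
('M', 102, 'rib phase', 0.092, [-1.31, 0.08, 1.31])
('R', 87, 'rib phase', -0.052, [-1.27, -0.07, 1.28])
above left near [0.454772  0.0136547 0.2      ]
[[-0.946  0.325 -0.   ]
 [ 0.325  0.946 -0.   ]
 [ 0.    -0.    -1.   ]] d tool [-0.42567206 -0.4642697   0.03125925] yaw tool x 161.04720655409272
```

View pics/b.png

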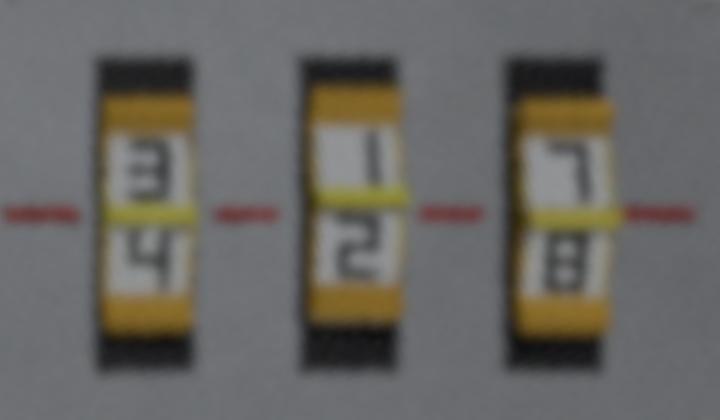

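```bash
python3 -m pendant '[{"dx":-0.426,"dy":-0.464,"dz":0.031,"wz":-2.08,"hand":-1},{"dx":-0.426,"dy":-0.464,"dz":0.031,"wz":-2.08,"hand":-1},{"dx":-0.426,"dy":-0.464,"dz":0.031,"wz":-2.08,"hand":-1},{"dx":-0.426,"dy":-0.464,"dz":0.031,"wz":-2.08,"hand":-1},{"dx":-0.426,"dy":-0.464,"dz":0.031,"wz":-2.08,"hand":-1},{"dx":-0.426,"dy":-0.464,"dz":0.031,"wz":-2.08,"hand":-1},{"dx":-0.426,"dy":-0.464,"dz":0.031,"wz":-2.08,"hand":-1},{"dx":-0.426,"dy":-0.464,"dz":0.031,"wz":-2.08,"hand":-1},{"dx":-0.426,"dy":-0.464,"dz":0.031,"wz":-2.08,"hand":-1},{"dx":-0.426,"dy":-0.464,"dz":0.031,"wz":-2.08,"hand":-1},{"dx":-0.426,"dy":-0.464,"dz":0.031,"wz":-2.08,"hand":-1},{"dx":-0.426,"dy":-0.464,"dz":0.031,"wz":-2.08,"hand":-1},{"dx":-0.426,"dy":-0.464,"dz":0.031,"wz":-2.08,"hand":-1},{"dx":-0.426,"dy":-0.464,"dz":0.031,"wz":-2.08,"hand":-1},{"dx":-0.426,"dy":-0.464,"dz":0.031,"wz":-2.08,"hand":-1},{"dx":-0.426,"dy":-0.464,"dz":0.031,"wz":-2.08,"hand":-1},{"dx":-0.426,"dy":-0.464,"dz":0.031,"wz":-2.08,"hand":-1},{"dx":-0.426,"dy":-0.464,"dz":0.031,"wz":-2.08,"hand":-1},{"dx":-0.426,"dy":-0.464,"dz":0.031,"wz":-2.08,"hand":-1},{"dx":-0.426,"dy":-0.464,"dz":0.031,"wz":-2.08,"hand":-1}]'
cat >> h.py <<'E'
from scipy.spatial.transform import Rotation as Ro
def tool():
    s=sensors.state();q=s["tool_rot"];R=Ro.from_quat(np.r_[q[1:],q[0]]).as_matrix();p=s["tool_pos"]
    print("t",round(s["time"],2),"box xy",((p[:2]-O)@bx*1e3).round(1),((p[:2]-O)@by*1e3).round(1),"z",(p[2]*1e3).round(1),"yaw x",np.degrees(np.arctan2(R[1,0],R[0,0])).round(2),"tilt",R[2].round(3),"F",s["contact_force"].round(1),"w",round(s["gripper_width"],3))
E
python3 - <<'E'
from h import *
tool()
r,d=cams.grab_frame("scene")
p=cloud("scene",d)
# finger cross-section in tool frame near tip
s=sensors.state();q=s["tool_rot"];R=Ro.from_quat(np.r_[q[1:],q[0]]).as_matrix()
t=(p-s["tool_pos"])@R
m=(d>0)&(t[...,2]<.01)&(t[...,2]>-.02)&(np.hypot(t[...,0],t[...,1])<.04)
print(m.sum(),t[m].min(0).round(4),t[m].max(0).round(4))
u=proj("scene",s["tool_pos"])[0].astype(int);print(u)
a=r[max(u[1]-80,0):u[1]+70,u[0]-100:u[0]+100,::-1];cv2.imwrite("pics/c.png",cv2.resize(a,None,fx=3.5,fy=3.5,interpolation=cv2.INTER_CUBIC))
E
```

```text
t 0.4 box xy -493.5 549.4 z 231.1 yaw x 161.05 tilt [ 0. -0. -1.] F [ 0.5 -0.4  0.2] w 0.999invalid input
Traceback (most recent call last):
ValueError: zero-size array to reduction operation minimum which has no identity
```

```bash
python3 -m pendant '[{"wx":0,"wy":0,"wz":-2.08,"dx":-0.21,"dy":-0.23,"dz":0.015,"hand":-1}]'; python3 -m pendant --help | head -20
```

```text
time: 0.53
tool_pos: [0.218, 0.5561, 0.2289]
tool_rot: [-0.001, 0.144, 0.99, 0.001]
contact_force: [0.2, -0.5, -0.3]
gripper_width: 0.885invalid input: not JSON, or not a number
```

```bash
python3 -m pendant '[{"wx":0,"wy":0,"wz":0,"dx":-0.38,"dy":-0.447,"dz":0.028,"hand":-1},{"wx":0,"wy":0,"wz":0,"dx":-0.38,"dy":-0.447,"dz":0.028,"hand":-1},{"wx":0,"wy":0,"wz":0,"dx":-0.38,"dy":-0.447,"dz":0.028,"hand":-1},{"wx":0,"wy":0,"wz":0,"dx":-0.38,"dy":-0.447,"dz":0.028,"hand":-1},{"wx":0,"wy":0,"wz":0,"dx":-0.38,"dy":-0.447,"dz":0.028,"hand":-1},{"wx":0,"wy":0,"wz":0,"dx":-0.38,"dy":-0.447,"dz":0.028,"hand":-1},{"wx":0,"wy":0,"wz":0,"dx":-0.38,"dy":-0.447,"dz":0.028,"hand":-1},{"wx":0,"wy":0,"wz":0,"dx":-0.38,"dy":-0.447,"dz":0.028,"hand":-1},{"wx":0,"wy":0,"wz":0,"dx":-0.38,"dy":-0.447,"dz":0.028,"hand":-1},{"wx":0,"wy":0,"wz":0,"dx":-0.38,"dy":-0.447,"dz":0.028,"hand":-1},{"wx":0,"wy":0,"wz":0,"dx":-0.38,"dy":-0.447,"dz":0.028,"hand":-1},{"wx":0,"wy":0,"wz":0,"dx":-0.38,"dy":-0.447,"dz":0.028,"hand":-1},{"wx":0,"wy":0,"wz":0,"dx":-0.38,"dy":-0.447,"dz":0.028,"hand":-1},{"wx":0,"wy":0,"wz":0,"dx":-0.38,"dy":-0.447,"dz":0.028,"hand":-1},{"wx":0,"wy":0,"wz":0,"dx":-0.38,"dy":-0.447,"dz":0.028,"hand":-1},{"wx":0,"wy":0,"wz":0,"dx":-0.38,"dy":-0.447,"dz":0.028,"hand":-1},{"wx":0,"wy":0,"wz":0,"dx":-0.38,"dy":-0.447,"dz":0.028,"hand":-1}]'
cat > look.py <<'E'
from h import *
tool()
r,d=cams.grab_frame("scene")
p=cloud("scene",d)
s=sensors.state();q=s["tool_rot"];R=Ro.from_quat(np.r_[q[1:],q[0]]).as_matrix()
t=(p-s["tool_pos"])@R
m=(d>0)&(t[...,2]<.01)&(t[...,2]>-.02)&(np.hypot(t[...,0],t[...,1])<.04)
if m.any(): print(m.sum(),np.percentile(t[m],[2,50,98],axis=0).round(4))
u=proj("scene",s["tool_pos"])[0].astype(int);print(u)
a=r[max(u[1]-80,0):u[1]+70,u[0]-100:u[0]+100,::-1];cv2.imwrite("pics/c.png",cv2.resize(a,None,fx=3.5,fy=3.5,interpolation=cv2.INTER_CUBIC))
E
python3 look.py
```

```text
time: 1.95
tool_pos: [0.4533, 0.015, 0.2013]
tool_rot: [-0.0, 0.147, 0.989, 0.0]
contact_force: [0.7, -0.1, 0.4]
gripper_width: -0.001
t 1.95 box xy -86.8 70.8 z 201.3 yaw x 163.07 tilt [ 0.001  0.001 -1.   ] F [ 0.7 -0.1  0.4] w -0.001
103 [[-0.0128 -0.0141 -0.0194]
 [-0.0072  0.0054 -0.0121]
 [ 0.0081  0.014  -0.    ]]
[322 163]
```

View pics/c.png

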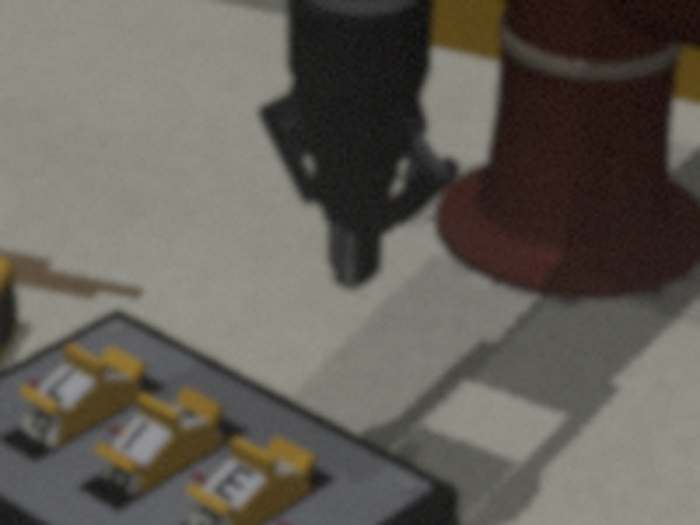

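```bash
python3 -m pendant '[{"wx":0,"wy":0,"wz":0,"dx":-0.015,"dy":-0.001,"dz":0.04,"hand":-1},{"wx":0,"wy":0,"wz":0,"dx":-0.015,"dy":-0.001,"dz":0.08,"hand":-1},{"wx":0,"wy":0,"wz":0,"dx":-0.015,"dy":-0.001,"dz":0.097,"hand":-1},{"wx":0,"wy":0,"wz":0,"dx":-0.036,"dy":-0.001,"dz":0.097,"hand":-1},{"wx":0,"wy":0,"wz":0,"dx":-0.042,"dy":-0.001,"dz":0.095,"hand":-1},{"wx":0,"wy":0,"wz":0,"dx":-0.048,"dy":-0.001,"dz":0.089,"hand":-1},{"wx":0,"wy":0,"wz":0,"dx":-0.054,"dy":-0.001,"dz":0.0845,"hand":-1},{"wx":0,"wy":0,"wz":0,"dx":-0.06,"dy":-0.001,"dz":0.0815,"hand":-1},{"wx":0,"wy":0,"wz":0,"dx":-0.066,"dy":-0.001,"dz":0.0795,"hand":-1},{"wx":0,"wy":0,"wz":0,"dx":-0.072,"dy":-0.001,"dz":0.079,"hand":-1},{"wx":0,"wy":0,"wz":0,"dx":-0.078,"dy":-0.001,"dz":0.079,"hand":-1},{"wx":0,"wy":0,"wz":0,"dx":-0.083,"dy":-0.001,"dz":0.079,"hand":-1},{"wx":0,"wy":0,"wz":0,"dx":-0.086,"dy":-0.001,"dz":0.079,"hand":-1},{"wx":0,"wy":0,"wz":0,"dx":-0.088,"dy":-0.001,"dz":0.079,"hand":-1},{"wx":0,"wy":0,"wz":0,"dx":-0.088,"dy":-0.001,"dz":0.079,"hand":-1}]'; python3 -c "
from h import *
tool()
r,d=cams.grab_frame('scene');print(*wheels('scene',d),sep='\n')"
```

```text
time: 3.25
tool_pos: [0.5377, -0.0119, 0.1221]
tool_rot: [0.0, 0.147, 0.989, -0.0]
contact_force: [-0.5, 0.7, 0.5]
gripper_width: 0.002
t 3.25 box xy 1.8 69.6 z 122.1 yaw x 163.12 tilt [-0. -0. -1.] F [-0.5  0.7  0.5] w 0.002
('L', 138, 'rib phase', 0.322, [-1.23, 0.31, 1.28])
('M', 103, 'rib phase', 0.087, [-0.77, 0.1, 1.3])
('R', 88, 'rib phase', -0.053, [-1.27, -0.04, 1.27])
```

```bash
python3 -m pendant '[{"wx":0,"wy":0,"wz":0,"dx":-0.0015,"dy":0,"dz":0,"hand":-1},{"wx":0,"wy":0,"wz":0,"dx":-0.0015,"dy":0,"dz":0,"hand":-1},{"wx":0,"wy":0,"wz":0,"dx":0.001,"dy":0,"dz":0,"hand":-1},{"wx":0,"wy":0,"wz":0,"dx":0.001,"dy":0,"dz":-0.04,"hand":-1},{"wx":0,"wy":0,"wz":0,"dx":0.001,"dy":0,"dz":-0.08,"hand":-1},{"wx":0,"wy":0,"wz":0,"dx":0.03,"dy":-0.025,"dz":-0.08,"hand":-1},{"wx":0,"wy":0,"wz":0,"dx":0.06,"dy":-0.05,"dz":-0.08,"hand":-1},{"wx":0,"wy":0,"wz":0,"dx":0.088,"dy":-0.07,"dz":-0.08,"hand":-1},{"wx":0,"wy":0,"wz":0,"dx":0.088,"dy":-0.07,"dz":-0.08,"hand":-1}]'; python3 -c "
from h import *
tool()
for n in('scene','top'):
  r,d=cams.grab_frame(n);print(*wheels(n,d),sep='\n')"
```

```text
time: 4.05
tool_pos: [0.4287, -0.0539, 0.2015]
tool_rot: [-0.001, 0.148, 0.989, -0.001]
contact_force: [0.1, 0.6, -0.5]
gripper_width: -0.002
t 4.05 box xy -90.3 -2.2 z 201.5 yaw x 163.0 tilt [ 0.001 -0.001 -1.   ] F [ 0.1  0.6 -0.5] w -0.002
('L', 133, 'rib phase', 0.356, [-1.27, 0.33, 1.32])
('M', 96, 'rib phase', 0.087, [-1.28, 0.11, 1.26])
('R', 89, 'rib phase', -0.055, [-1.31, -0.03, 1.28])
('L', 131, 'rib phase', 0.342, [-1.31, 0.27, 1.3])
('M', 105, 'rib phase', 0.059, [-0.81, 0.08, 1.29])
('R', 105, 'rib phase', -0.076, [-0.96, -0.07, 1.29])
```

```bash
python3 -m pendant '[{"wx":0,"wy":0,"wz":0,"dx":-0.015,"dy":0,"dz":0.04,"hand":-1},{"wx":0,"wy":0,"wz":0,"dx":-0.015,"dy":0,"dz":0.08,"hand":-1},{"wx":0,"wy":0,"wz":0,"dx":-0.015,"dy":0,"dz":0.098,"hand":-1},{"wx":0,"wy":0,"wz":0,"dx":-0.036,"dy":0,"dz":0.098,"hand":-1},{"wx":0,"wy":0,"wz":0,"dx":-0.042,"dy":0,"dz":0.096,"hand":-1},{"wx":0,"wy":0,"wz":0,"dx":-0.048,"dy":0,"dz":0.09,"hand":-1},{"wx":0,"wy":0,"wz":0,"dx":-0.054,"dy":0,"dz":0.0855,"hand":-1},{"wx":0,"wy":0,"wz":0,"dx":-0.06,"dy":0,"dz":0.0825,"hand":-1},{"wx":0,"wy":0,"wz":0,"dx":-0.066,"dy":0,"dz":0.0805,"hand":-1},{"wx":0,"wy":0,"wz":0,"dx":-0.072,"dy":0,"dz":0.08,"hand":-1},{"wx":0,"wy":0,"wz":0,"dx":-0.078,"dy":0,"dz":0.08,"hand":-1},{"wx":0,"wy":0,"wz":0,"dx":-0.083,"dy":0,"dz":0.08,"hand":-1},{"wx":0,"wy":0,"wz":0,"dx":-0.087,"dy":0,"dz":0.08,"hand":-1},{"wx":0,"wy":0,"wz":0,"dx":-0.09,"dy":0,"dz":0.08,"hand":-1},{"wx":0,"wy":0,"wz":0,"dx":-0.0912,"dy":0,"dz":0.08,"hand":-1},{"wx":0,"wy":0,"wz":0,"dx":-0.0912,"dy":0,"dz":0.08,"hand":-1},{"wx":0,"wy":0,"wz":0,"dx":-0.089,"dy":0,"dz":0.08,"hand":-1},{"wx":0,"wy":0,"wz":0,"dx":-0.089,"dy":0,"dz":0.04,"hand":-1},{"wx":0,"wy":0,"wz":0,"dx":-0.089,"dy":0,"dz":0.0,"hand":-1},{"wx":0,"wy":0,"wz":0,"dx":-0.12,"dy":-0.02,"dz":0.0,"hand":-1}]'; python3 -m pendant '[{"wx":0,"wy":0,"wz":0,"dx":-0.03,"dy":-0.025,"dz":0.0,"hand":-1},{"wx":0,"wy":0,"wz":0,"dx":-0.053,"dy":-0.05,"dz":0.0,"hand":-1},{"wx":0,"wy":0,"wz":0,"dx":-0.053,"dy":-0.05,"dz":0.0,"hand":-1}]'; python3 -c "
from h import *
tool()
for n in('scene','top'):
  r,d=cams.grab_frame(n);print(*wheels(n,d),sep='\n')"
```

```text
time: 5.82
tool_pos: [0.5447, -0.1057, 0.2136]
tool_rot: [0.008, 0.145, 0.989, -0.001]
contact_force: [2.3, -0.1, 1.4]
gripper_width: 0.002
time: 6.07
tool_pos: [0.58, -0.1751, 0.2031]
tool_rot: [0.002, 0.149, 0.989, -0.002]
contact_force: [-0.3, 0.9, 0.0]
gripper_width: -0.0
t 6.07 box xy 89.7 -74.3 z 203.1 yaw x 162.92 tilt [-0.004 -0.003 -1.   ] F [-0.3  0.9  0. ] w -0.0
('L', 134, 'rib phase', 0.359, [-1.24, 0.32, 1.28])
('M', 124, 'rib phase', -0.386, [-1.22, 0.36, 1.31])
('R', 81, 'rib phase', -0.057, [-0.87, -0.04, 1.27])
('L', 138, 'rib phase', 0.342, [-1.31, 0.27, 1.31])
('M', 127, 'rib phase', 0.389, [-1.3, -0.24, 1.29])
('R', 62, 'rib phase', -0.092, [-1.3, -0.04, 1.3])
```

```bash
python3 -m pendant '[{"wx":0,"wy":0,"wz":0,"dx":0.014,"dy":0,"dz":0.04,"hand":-1},{"wx":0,"wy":0,"wz":0,"dx":0.014,"dy":0,"dz":0.08,"hand":-1},{"wx":0,"wy":0,"wz":0,"dx":0.014,"dy":0,"dz":0.098,"hand":-1},{"wx":0,"wy":0,"wz":0,"dx":0.035,"dy":0,"dz":0.098,"hand":-1},{"wx":0,"wy":0,"wz":0,"dx":0.041,"dy":0,"dz":0.096,"hand":-1},{"wx":0,"wy":0,"wz":0,"dx":0.047,"dy":0,"dz":0.09,"hand":-1},{"wx":0,"wy":0,"wz":0,"dx":0.053,"dy":0,"dz":0.0855,"hand":-1},{"wx":0,"wy":0,"wz":0,"dx":0.059,"dy":0,"dz":0.0825,"hand":-1},{"wx":0,"wy":0,"wz":0,"dx":0.065,"dy":0,"dz":0.0805,"hand":-1},{"wx":0,"wy":0,"wz":0,"dx":0.071,"dy":0,"dz":0.08,"hand":-1},{"wx":0,"wy":0,"wz":0,"dx":0.077,"dy":0,"dz":0.08,"hand":-1},{"wx":0,"wy":0,"wz":0,"dx":0.082,"dy":0,"dz":0.08,"hand":-1},{"wx":0,"wy":0,"wz":0,"dx":0.086,"dy":0,"dz":0.08,"hand":-1},{"wx":0,"wy":0,"wz":0,"dx":0.0885,"dy":0,"dz":0.08,"hand":-1},{"wx":0,"wy":0,"wz":0,"dx":0.0885,"dy":0,"dz":0.08,"hand":-1},{"wx":0,"wy":0,"wz":0,"dx":0.086,"dy":0,"dz":0.08,"hand":-1},{"wx":0,"wy":0,"wz":0,"dx":0.086,"dy":0,"dz":0.04,"hand":-1},{"wx":0,"wy":0,"wz":0,"dx":0.086,"dy":0,"dz":0.0,"hand":-1},{"wx":0,"wy":0,"wz":0,"dx":0.086,"dy":0.02,"dz":0.0,"hand":-1}]'; python3 -m pendant '[{"wx":0,"wy":0,"wz":0,"dx":0.001,"dy":0.04,"dz":0.0,"hand":-1},{"wx":0,"wy":0,"wz":0,"dx":0.002,"dy":0.08,"dz":0.0,"hand":-1},{"wx":0,"wy":0,"wz":0,"dx":0.002,"dy":0.12,"dz":0.0,"hand":-1},{"wx":0,"wy":0,"wz":0,"dx":0.002,"dy":0.12,"dz":0.0,"hand":-1},{"wx":0,"wy":0,"wz":0,"dx":0.002,"dy":0.12,"dz":0.0,"hand":-1}]'; python3 -c "
from h import *
tool()
for n in('scene','top'):
  r,d=cams.grab_frame(n);print(*wheels(n,d),sep='\n')"
```

```text
time: 7.75
tool_pos: [0.5051, -0.1295, 0.2109]
tool_rot: [0.006, 0.148, 0.989, -0.002]
contact_force: [1.2, -0.8, 1.3]
gripper_width: -0.0
time: 8.17
tool_pos: [0.5345, -0.0089, 0.2016]
tool_rot: [-0.001, 0.145, 0.989, -0.0]
contact_force: [-0.8, -0.8, -0.8]
gripper_width: 0.003
t 8.17 box xy -2.2 71.5 z 201.6 yaw x 163.35 tilt [ 0.002 -0.    -1.   ] F [-0.8 -0.8 -0.8] w 0.003
('L', 138, 'rib phase', 0.359, [-1.26, 0.32, 1.3])
('M', 119, 'rib phase', -0.386, [-1.2, 0.36, 1.3])
('R', 123, 'rib phase', -0.341, [-1.17, 0.37, 1.3])
('L', 31, 'rib phase', 0.385, [-1.26, -1.19, -1.09])
('M', 38, 'rib phase', -0.376, [-1.31, -1.15, -1.07])
('R', 51, 'rib phase', -0.359, [-1.12, 0.38, 1.26])
```

```bash
python3 -m pendant '[{"wx":0,"wy":0,"wz":0,"dx":0,"dy":0,"dz":0.04,"hand":-1},{"wx":0,"wy":0,"wz":0,"dx":0,"dy":0,"dz":0.08,"hand":-1},{"wx":0,"wy":0,"wz":0,"dx":0,"dy":0,"dz":0.08,"hand":-1},{"wx":0,"wy":0,"wz":0,"dx":-0.003,"dy":0,"dz":0.08,"hand":-1},{"wx":0,"wy":0,"wz":0,"dx":-0.005,"dy":0,"dz":0.08,"hand":-1},{"wx":0,"wy":0,"wz":0,"dx":-0.0064,"dy":0,"dz":0.08,"hand":-1},{"wx":0,"wy":0,"wz":0,"dx":-0.0064,"dy":0,"dz":0.08,"hand":-1},{"wx":0,"wy":0,"wz":0,"dx":-0.004,"dy":0,"dz":0.08,"hand":-1},{"wx":0,"wy":0,"wz":0,"dx":-0.004,"dy":0,"dz":0.04,"hand":-1},{"wx":0,"wy":0,"wz":0,"dx":-0.004,"dy":0,"dz":0,"hand":-1},{"wx":0,"wy":0,"wz":0,"dx":-0.004,"dy":-0.035,"dz":0,"hand":-1},{"wx":0,"wy":0,"wz":0,"dx":-0.004,"dy":-0.07,"dz":0,"hand":-1},{"wx":0,"wy":0,"wz":0,"dx":-0.004,"dy":-0.105,"dz":0,"hand":-1},{"wx":0,"wy":0,"wz":0,"dx":-0.004,"dy":-0.14,"dz":0,"hand":-1},{"wx":0,"wy":0,"wz":0,"dx":-0.004,"dy":-0.14,"dz":0,"hand":-1},{"wx":0,"wy":0,"wz":0,"dx":-0.004,"dy":-0.14,"dz":0,"hand":-1}]'; python3 -c "
from h import *
tool()
for n in('scene','top'):
  r,d=cams.grab_frame(n);print(*wheels(n,d),sep='\n')"
```

```text
time: 9.6
tool_pos: [0.4976, -0.1473, 0.2031]
tool_rot: [0.001, 0.148, 0.989, -0.0]
contact_force: [-0.1, 0.6, 0.2]
gripper_width: 0.0
t 9.6 box xy 2.7 -71.6 z 203.1 yaw x 162.94 tilt [-0.002  0.    -1.   ] F [-0.1  0.6  0.2] w 0.0
('L', 134, 'rib phase', -0.388, [-1.21, 0.36, 1.31])
('M', 127, 'rib phase', -0.388, [-1.2, 0.36, 1.28])
('R', 116, 'rib phase', -0.343, [-1.14, 0.37, 1.29])
('L', 130, 'rib phase', 0.38, [-1.3, -0.33, 1.29])
('M', 135, 'rib phase', 0.375, [-1.3, -0.33, 1.24])
('R', 75, 'rib phase', -0.351, [-1.3, -0.34, 1.26])
```

Left is good. Now trim the right one, then retreat toward the near side and up.

```bash
python3 -m pendant '[{"wx":0,"wy":0,"wz":0,"dx":0,"dy":0,"dz":0.04,"hand":-1},{"wx":0,"wy":0,"wz":0,"dx":0,"dy":0,"dz":0.08,"hand":-1},{"wx":0,"wy":0,"wz":0,"dx":0,"dy":0,"dz":0.08,"hand":-1},{"wx":0,"wy":0,"wz":0,"dx":0.003,"dy":0,"dz":0.08,"hand":-1},{"wx":0,"wy":0,"wz":0,"dx":0.005,"dy":0,"dz":0.08,"hand":-1},{"wx":0,"wy":0,"wz":0,"dx":0.0064,"dy":0,"dz":0.08,"hand":-1},{"wx":0,"wy":0,"wz":0,"dx":0.0064,"dy":0,"dz":0.08,"hand":-1},{"wx":0,"wy":0,"wz":0,"dx":0.004,"dy":0,"dz":0.08,"hand":-1},{"wx":0,"wy":0,"wz":0,"dx":0.004,"dy":0,"dz":0.04,"hand":-1},{"wx":0,"wy":0,"wz":0,"dx":0.004,"dy":0,"dz":0,"hand":-1},{"wx":0,"wy":0,"wz":0,"dx":0.004,"dy":0,"dz":-0.04,"hand":-1},{"wx":0,"wy":0,"wz":0,"dx":0.04,"dy":0,"dz":-0.06,"hand":-1},{"wx":0,"wy":0,"wz":0,"dx":0.08,"dy":0,"dz":-0.06,"hand":-1},{"wx":0,"wy":0,"wz":0,"dx":0.1,"dy":0,"dz":-0.06,"hand":-1},{"wx":0,"wy":0,"wz":0,"dx":0.1,"dy":0,"dz":-0.06,"hand":-1}]'; python3 - <<'E'
from h import *
tool()
for n in('scene','top'):
  r,d=cams.grab_frame(n);print(*wheels(n,d),sep='\n')
  for t in("wrench","holder","tape","jig"):
    if n=="top":print(t,[(np.round(q["position"],3),round(q["score"],2)) for q in finder.look_for(n,t)[:1]])
g=np.stack(np.meshgrid(np.linspace(.12,-.12,720),np.linspace(.07,-.07,420)),-1)
w=O+g[...,1:]*bx+g[...,:1]*by
uv=proj("top",np.c_[w.reshape(-1,2),np.full(w.size//2,.11)]).reshape(420,720,2).astype(np.float32)
cv2.imwrite("pics/d.png",cv2.remap(r[...,::-1].copy(),uv[...,0],uv[...,1],cv2.INTER_CUBIC))
E
```

```text
time: 10.95
tool_pos: [0.4003, -0.1163, 0.2637]
tool_rot: [0.001, 0.147, 0.989, -0.001]
contact_force: [0.2, -0.2, 0.4]
gripper_width: -0.001
t 10.95 box xy -99.4 -70.1 z 263.7 yaw x 163.11 tilt [-0.003 -0.001 -1.   ] F [ 0.2 -0.2  0.4] w -0.001
('L', 129, 'rib phase', -0.387, [-1.19, 0.35, 1.3])
('M', 125, 'rib phase', -0.388, [-1.23, 0.33, 1.26])
('R', 113, 'rib phase', -0.382, [-1.21, 0.37, 1.3])
('L', 128, 'rib phase', 0.388, [-1.3, -0.34, 1.29])
('M', 132, 'rib phase', 0.378, [-1.31, -0.33, 1.31])
('R', 135, 'rib phase', 0.39, [-1.28, -0.32, 1.3])
wrench [(array([0.58 , 0.131, 0.008]), 0.7)]
holder []
tape []
jig [(array([0.659, 0.219, 0.021]), 0.93)]
```

View pics/d.png

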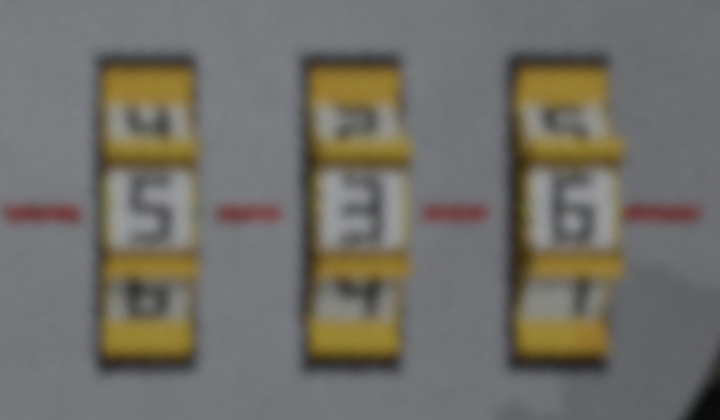

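The crop shows 5-3-6, each plate centred (rows about 210) on the red marks (row 212). All three phases are within about 0.02 rad of 0.393.

```bash
python3 -c "
from plant import job
print(job.job_done())"
```

```text
the job is handed in; nothing more can be done
None
```

I rolled the lockbox wheels to 5-3-6 with the shut fingertip and handed the job in at about 11 s of robot time. The left and middle wheels went forward and the right one back. The left and right wheels each needed a second small push.

- **Wheels:** the last top picture shows 5, 3 and 6 centred on the red marks. Rib angles from both cameras' depth images put every wheel within about 0.02 rad of its number, and the two cameras agree.
- **Contact:** the force readings at the end of each move never exceeded about 3 N. The gripper was some 0.18 m above the lockbox top and touching nothing when I handed in.
- **Other things on the bench:** the finder put the wrench and jig within about 3 mm of where they started, which is inside its accuracy. It did not report the holder or the tape in the last picture, probably because the arm hid them, so I could not re-check those two. The arm's path stayed away from both.
- **Refused command:** my first move command was refused because its rows lacked some of the values. It moved nothing.

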